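# Close the fermenting crock with sterile tongs

### The arm

A 6-joint arm with a two-finger parallel gripper is mounted at the origin on the work surface. World frame = base frame: x ahead of the robot, y to its left, z up, the work surface at z = 0. Lengths are in m, angles in rad, forces in N, time in s.
With the tool pointing down it reaches from about 0.35 to 0.775 m from the base axis. Payload 7.3 kg.
Tool frame: the origin (TCP) lies between the finger pads; the fingertips stand 19 mm ahead of it and the grasp point (between the pads) is the TCP; z points along the fingers, y is the line along which they close (so a half turn about z gives the same grasp; the last joint's range is limited). The gripper opens to 92 mm and grips with 3 to 60 N. Pads are 19 mm wide; open, the fingers measure 130 mm over their backs; the gripper's body (75 mm by 190 mm) begins 47 mm behind the grasp point.
Start: joints at [0.971, 0.342, 1.524, -0, 1.275, -0.146], TCP at [0.23, 0.472, 0.246] pointing down, gripper open.
Joint ranges: [-2.53, 2.53], [-0.77, 2.02], [0.04, 2.7], [-1, 4.14], [0.28, 2.66], [-3.11, 3.11]. Speed limits (rad/s): [2.57, 2.57, 3.14, 3.14, 3.14, 3.14].

### API

Orientations are given as a unit quaternion [x, y, z, w].
In Python, from workcell import ctrl gives the robot as it stands. The module is installed in compiled form; this text tells all that it offers. Calls block until the motion is done:
- ctrl.reach(position, orientation): joint-space move of the TCP to a pose.
- ctrl.movel(position, ori=None, rate=0.15, until_force=None): straight line of the TCP; ori=None keeps the orientation; rate is the mean speed in m/s. With until_force (N) it stops when the force on the tool has changed by that much, and returns True; else False.
- ctrl.goto_joints(angles): joint-space move.
- ctrl.let_go() and ctrl.gripper_close(force=None): open the fingers fully, or close them until they stop; force is the grip in N (None keeps the last).
- ctrl.sleep(seconds).
- ctrl.ik(position, orientation): joint angles nearest the present ones, or None.
- ctrl.get_obs(): the state.
- ctrl.snapshot(name): name is "scene" or "top" or "wrist"; returns a dict with "frame" (420x560x3 uint8, red, green, blue), "vertical_fov" (degrees; the focal length in pixels is half the picture's height over the tangent of half this angle, whatever the lens; pixels are square), "cx", "cy" (the principal point, pixels), "rvec" (rotation vector, rad) and "tvec" (3), from world to camera coordinates, as OpenCV has them. Camera axes: x right, y down, z forward; pixel columns grow to the right and rows downward; lengths in m; the calibration is good to about 2 mm. A picture is of the moment at which its call begins. There is no depth.
A pose or a line that the arm cannot do raises ctrl.PlanningError and nothing moves.
- ctrl.sign_off(): hands the job in; it is judged then, once.
Trained networks look in a picture, given as the dict that the camera call returned (one of the last four; its "shot" number tells which), for a name from the list of things; names that differ only in an ending like _2 or _b are one class to them, and where a whole thing is asked for, a point or a joint stands for the part that bears it (a point fixed in the world has none). Each returns a list of dicts, best first, with "conf" (0 to 1); they miss things now and then, are a little off and sometimes report something else, mostly with a low value. They report only what shows in the picture. A call takes as long as a camera call. They do not tell look-alikes from the thing itself.
- ctrl.find_in(picture, name): "point" ([x, y, z] in m, in world coordinates, good to about 4 mm: the middle of the surface that is visible of it).
- ctrl.spot_point(picture, name): "point" ([x, y, z] in m, in world coordinates, good to about 4 mm: a listed point, or the origin of a listed thing).
The state is a dict: "time": time; "joints": joint angles; "joint_vel": joint speeds; "tau": joint torques, N m; "tool_pos": TCP position; "orientation": TCP orientation; "force": force on the tool from outside, world axes, zero at the start; "torque": the same for the moment, N m; "finger_gap": opening from 0.0 (shut) to 1.0 (fully open); "gripper_force": force on a finger pad.
Only numpy, scipy, OpenCV 4.12 (cv2) and the standard library are available. Lean on these libraries where they do the work, as an engineer would, in place of code of your own. Each camera call takes 0.05 s, during which the arm holds its last target. There are 200 camera calls.

### The job

Take the sprung tongs from their holder, squeeze them on the tab of the boiled steel plug to lift it off the draining block, and push the plug gently into the vent hole of the crock's sliding lid until its flange sits flush on the lid. The plug is sterile, so only the tongs may touch it, never the gripper's fingers; do not force the crock, which chips above about 25 newtons. Finally let go of the plug, stand the tongs back upright in their holder and leave the other things on the counter where they are.

Things in the scene. Friction and masses are not known exactly. Their poses are not given: they have to be found in the camera images.
- tongs: Steel sprung tongs, 99 mm tall, 80 g, standing upright in the holder, jaws down. Origin midway between the jaws' lower ends; z up along them, y the line on which they close. Two flat arms, 16 mm wide in x, bowed outwards, hinge in a block (18 mm in y) at z = 93 mm. The flat jaws (14 mm wide, 16 mm high from z = 0, 5 mm thick) open by spring to 32 mm inside, 43 mm outside.
- tongs_grip (a point): Where to squeeze the tongs' arms: on the centre line, 67 mm above the jaws' lower ends, 32 mm below the top; here each arm is a flat plate 30 mm high; axes as the tongs. The arms measure 58 mm over their outsides when open, 52 mm when shut on a 10 mm thick part (arms then parallel). The spring resists with about 2 N per arm at first, 7 N when shut on 10 mm.
- holder: White stoneware tongs holder, fixed: an upright trough 36 mm (x) by 74 mm (y), 44 mm high, with an open-topped pocket 22 mm (x) by 60 mm (y); the pocket's floor is 7 mm above the counter. Origin at the centre of its underside, z up. The tongs stand in it with their y along the holder's y.
- plug: Steel vent plug, 48 mm tall, about 50 g. Origin under its foot, z up. Round foot 16 mm across, 22 mm long, the lowest 3 mm tapered to 12 mm; then a round flange 28 mm across, z = 22 to 26 mm; then an upright flat tab, z = 26 to 48 mm, 24 mm wide (x) and 10 mm thick (y), to be taken across its thickness. Starts upright in the draining block.
- drainer: Wooden draining block, fixed, 90 x 90 x 20 mm, with a well in the middle 19.5 mm across and 14 mm deep in which the plug stands. Origin at the centre of its underside.
- crock: White stoneware fermenting crock, fixed, 120 mm (x) by 170 mm (y). Origin at the centre of its underside, z up. Between side rails (tops at 104 mm) lies a stiff wooden lid, 98 x 112 mm, upper face 100 mm up, with a round vent hole 18.5 mm across in its middle. The plug is home with its origin 78 mm up. Chips above 25 N.
- crock_mid (a point): Middle of the crock at the height of the lid's upper face; axes as the crock. The lid slides along y (4 N moves it) and was left anywhere up to 22 mm either way, unmeasured: the hole is at x = 0, y = -22 to 22 mm, to be found by feel or sight. Sprung rubber lips under the hole grip the foot: they begin 13 mm below the lid's upper face and take 5 to 10 N to push past.
- tin1: Tin, 72 mm across, 100 mm tall. Bystander, origin at the centre of its underside.
- spice: Small spice jar, 48 mm across, 95 mm tall. Bystander, origin at the centre of its underside.
- mug: Blue mug, 80 mm across, 90 mm tall. Bystander, origin at the centre of its underside.
- jar2: Glass jar, 70 mm across, 110 mm tall. Bystander, origin at the centre of its underside.
Not all that is in view belongs to the job. Leave any green look-alike of the crock alone.

How it is judged:
On the way, in this order (a step that is already met when the one before it is completed fails the run):
1. the tongs carry the plug clear of the draining block (z of plug in the frame of drainer above 0.03 m and contact force between tongs and plug above 1 N), for 0.2 s.
2. the plug is home in the vent hole (z of plug in the frame of crock between 0.074 and 0.0805 m and x of plug in the frame of crock between -0.006 and 0.006 m and y of plug in the frame of crock between -0.028 and 0.028 m and angle between plug's own z axis and vertical below 0.12 rad), for 0.2 s.
At the end, for the whole second after the job is handed in: Plug released, at rest and upright (0.12 rad) in the lid's hole, flange within 2.5 mm of the lid (origin 74 to 80.5 mm above the crock's underside, within 6 mm in the crock's x and 28 mm in its y); tongs at rest in the holder (within 20 mm of its middle, jaws under 20 mm high, tilt under 0.35 rad) (all of step 2 and horizontal distance between tongs and holder below 0.02 m and height (world z) of tongs below 0.02 m and angle between tongs's own z axis and vertical below 0.35 rad and linear speed of each of tongs, plug below 0.02 m/s and contact force between tongs and plug below 0.1 N); the robot touches nothing.
It fails at once if the fingers touch the plug (contact force between the fingers and plug above 0.5 N).
It fails at once if the crock is pushed with more than 25 N (36 N of contact in all, with the sideways grip of the lips) (contact force between crock and anything else above 36 N).
It fails at once if a bystander is knocked or shifted by more than 30 mm (distance of any of tin1, spice, mug, jar2 from where it was at the start of the episode above 0.03 m).
It also fails if it takes over 72 s, if anything falls off the work surface, if the arm or the gripper's body presses on something with over 40 N, if the wrist force passes 120 N, or if a joint passes its speed limit or range.

## Working session

There is one attempt and no reset: what is moved stays moved. The work goes in short steps, each a Python script; the robot and the scene stay as the last script left them, time stands still between calls to the robot, and variables do not carry over. Pictures are saved under pics/ and viewed, at most 10 in all, crops included, and the job is handed in when it is done.

```bash
mkdir -p pics; cat > h.py <<'E'
import numpy as np, cv2
from workcell import ctrl
from scipy.spatial.transform import Rotation as R
def K(s):
    f=s["frame"].shape[0]/2/np.tan(np.radians(s["vertical_fov"])/2)
    return np.array([[f,0,s["cx"]],[0,f,s["cy"]],[0,0,1]])
def proj(s,P): return cv2.projectPoints(np.array(P,float).reshape(-1,3),np.array(s["rvec"],float),np.array(s["tvec"],float),K(s),None)[0].reshape(-1,2)
def ray(s,px,z):
    "world point at height z under pixel"
    Rm=cv2.Rodrigues(np.array(s["rvec"],float))[0]; t=np.array(s["tvec"],float).ravel()
    c=-Rm.T@t; d=Rm.T@np.linalg.inv(K(s))@np.array([px[0],px[1],1.]); return c+d*(z-c[2])/d[2]
def save(s,n): cv2.imwrite("pics/"+n+".png",s["frame"][:,:,::-1])
def down(yaw): return (R.from_euler("z",yaw)*R.from_euler("x",np.pi)).as_quat()
E
python3 - <<'E'
from h import *
np.set_printoptions(precision=4,suppress=True)
o=ctrl.get_obs(); print(o["time"],o["orientation"],o["force"],R.from_quat(o["orientation"]).as_matrix())
ims=[]
for c in ["scene","top"]:
    s=ctrl.snapshot(c); save(s,c+"0"); print(c,s["vertical_fov"],s["cx"],s["cy"],s["rvec"],s["tvec"])
    for n in ["tongs","tongs_grip","holder","plug","drainer","crock","crock_mid","tin1","spice","mug","jar2"]:
        print(n,[(np.round(d["point"],3),round(d["conf"],2),proj(s,d["point"])[0].round()) for d in ctrl.spot_point(s,n)[:3]])
E
```

```text
0.0 [ 0.225   0.9744 -0.0007 -0.0003] [ 0.0418 -0.529   0.3316] [[-0.8988  0.4384 -0.0009]
 [ 0.4384  0.8988 -0.0013]
 [ 0.0002 -0.0015 -1.    ]]
scene 42.04541809465229 280.5176157285288 209.4744682581062 [ 1.9592  1.6791 -0.573 ] [-0.101  -0.3787  1.4772]
tongs [(array([ 0.492, -0.263,  0.005]), 0.63, array([145., 226.]))]
tongs_grip [(array([ 0.489, -0.267,  0.073]), 0.65, array([137., 205.]))]
holder [(array([ 0.488, -0.261,  0.002]), 0.67, array([146., 225.]))]
plug [(array([0.55 , 0.005, 0.013]), 0.63, array([275., 230.]))]
drainer [(array([ 0.551,  0.006, -0.001]), 0.73, array([276., 234.])), (array([ 0.554,  0.267, -0.001]), 0.53, array([396., 220.])), (array([ 0.487, -0.266,  0.07 ]), 0.41, array([137., 205.]))]
crock [(array([0.556, 0.27 , 0.   ]), 0.79, array([398., 220.])), (array([0.323, 0.187, 0.002]), 0.7, array([337., 146.]))]
crock_mid [(array([0.557, 0.268, 0.097]), 0.71, array([406., 191.])), (array([0.327, 0.186, 0.096]), 0.68, array([340., 118.]))]
tin1 [(array([0.745, 0.147, 0.   ]), 0.79, array([364., 307.]))]
spice [(array([ 0.732, -0.168,  0.001]), 0.64, arra
[... 790 characters left out ...]
])), (array([ 0.556,  0.264, -0.   ]), 0.69, array([191., 208.]))]
crock_mid [(array([0.326, 0.188, 0.101]), 0.83, array([212., 303.])), (array([0.558, 0.267, 0.098]), 0.61, array([182., 205.]))]
tin1 [(array([ 0.745,  0.153, -0.003]), 0.65, array([235., 137.]))]
spice [(array([ 0.73 , -0.168, -0.002]), 0.85, array([358., 144.])), (array([0.742, 0.149, 0.004]), 0.55, array([236., 137.]))]
mug [(array([ 0.775,  0.007, -0.004]), 0.73, array([291., 126.])), (array([0.544, 0.004, 0.   ]), 0.62, array([291., 214.])), (array([0.548, 0.004, 0.007]), 0.24, array([291., 212.]))]
jar2 [(array([0.711, 0.324, 0.001]), 0.55, array([169., 149.])), (array([0.556, 0.263, 0.   ]), 0.19, array([191., 208.]))]
```

```bash
python3 - <<'E'
import cv2,numpy as np
t=cv2.imread("pics/top0.png"); 
def c(x,y,w,h,k): return cv2.resize(t[y:y+h,x:x+w],None,fx=k,fy=k,interpolation=cv2.INTER_CUBIC)
a=c(140,160,100,100,4);b=c(250,170,90,80,4.0)
d=c(360,200,90,80,4)
cv2.imwrite("pics/crops.png",np.vstack([np.hstack([a[:280],np.zeros((280,320,3),np.uint8)]),np.hstack([b[:320],d])[:, :720]]) if False else np.vstack([np.hstack([cv2.resize(t,None,fx=.5,fy=.5),a[40:250,:400]]),cv2.resize(np.hstack([b,d]),(680,302))]))
E
```

```text
(no output)
```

View pics/top0.png

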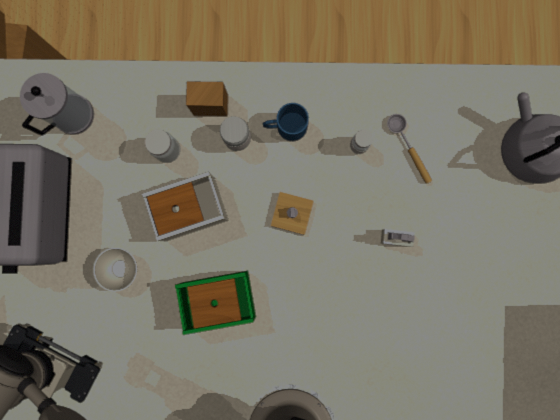

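View pics/crops.png

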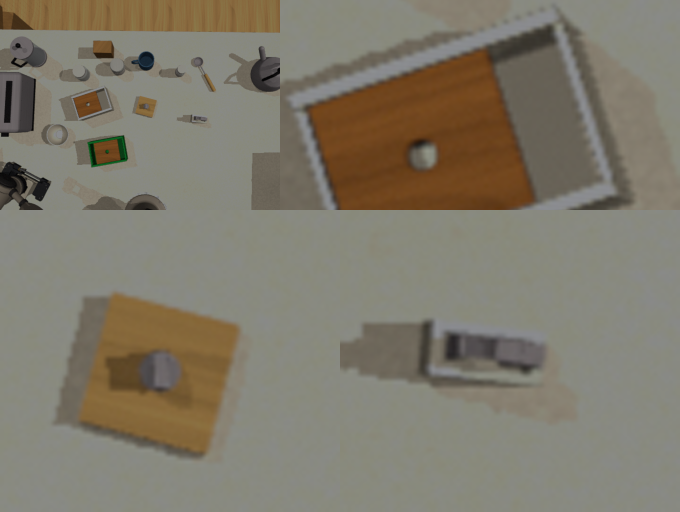

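The top view shows the real crock (white) centred near pixel (185,207) with its hole at (176,209). The plug is at (292,213) on the drainer, the tongs in the holder are at (399,238), and the green look-alike is at (215,302). Next I fly past each one with the wrist camera for yaw and fine position.

```bash
python3 - <<'E'
from h import *
np.set_printoptions(precision=4,suppress=True)
import pickle
S={}
for n,p in [("crock",(.53,.27,.36)),("plug",(.52,.004,.30)),("holder",(.46,-.263,.30))]:
    ctrl.reach(p,down(0.)); s=ctrl.snapshot("wrist"); S[n]=s; save(s,"w_"+n)
    print(n,ctrl.get_obs()["time"],ctrl.get_obs()["joints"],s["vertical_fov"],ray(s,(280,210),.05))
    for q in {"crock":["crock","crock_mid"],"plug":["plug","drainer"],"holder":["tongs","tongs_grip","holder"]}[n]:
        print(q,[(np.round(d["point"],4),round(d["conf"],2),proj(s,d["point"])[0].round()) for d in ctrl.spot_point(s,q)[:2]])
pickle.dump(S,open("S.pkl","wb"))
a=[cv2.resize(S[n]["frame"][:,:,::-1],None,fx=.7,fy=.7,interpolation=cv2.INTER_AREA) for n in S]
cv2.imwrite("pics/w3.png",np.vstack([np.hstack(a[:2]),np.hstack([a[2],a[2]*0])]))
E
```

```text
crock 3.0417 [0.3434 0.424  1.0913 0.0002 1.6267 1.9126] 68.32758826557796 [0.4724 0.2644 0.05  ]
crock [(array([ 0.3305,  0.1853, -0.003 ]), 0.72, array([322., 276.])), (array([0.5528, 0.2656, 0.0015]), 0.65, array([279., 153.]))]
crock_mid [(array([0.3284, 0.1862, 0.1003]), 0.96, array([332., 311.])), (array([0.5569, 0.2687, 0.0977]), 0.69, array([278., 159.]))]
plug 4.25 [-0.1377  0.2958  1.4384  0.0004  1.4064  1.4316] 68.32758826557796 [ 0.4821 -0.0002  0.05  ]
plug [(array([0.5461, 0.0055, 0.0031]), 0.78, array([276., 156.]))]
drainer [(array([0.5496, 0.0028, 0.    ]), 0.96, array([278., 154.]))]
holder 5.4583 [-0.6616  0.3143  1.413   0.0005  1.4142  0.9073] 68.32758826557796 [ 0.4221 -0.267   0.05  ]
tongs [(array([ 0.4892, -0.2609,  0.0022]), 0.73, array([276., 154.]))]
tongs_grip [(array([ 0.4889, -0.2659,  0.0731]), 0.74, array([280., 162.]))]
holder [(array([ 0.4894, -0.2626,  0.0743]), 0.65, array([277., 162.]))]
```

View pics/w3.png

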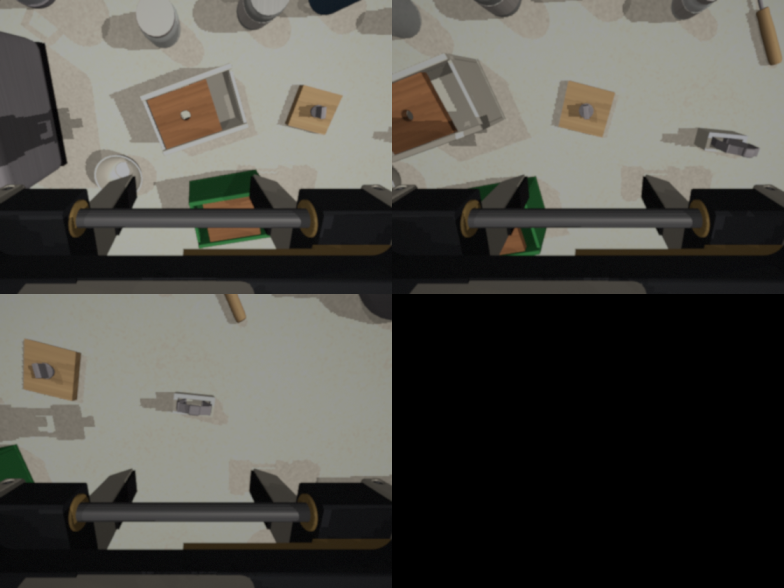

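Wrist views, in composite pixels: the crock with its hole is at (186,115) of the first panel, the plug at (587,112) of the second, and the tongs in the holder at (194,403) of the third. I'll take full-resolution crops and get the yaws numerically.

```bash
python3 - <<'E'
from h import *
import pickle
np.set_printoptions(precision=4,suppress=True)
S=pickle.load(open("S.pkl","rb"))
def poly(s,mask,z):
    cs=max(cv2.findContours(mask,0,1)[0],key=cv2.contourArea)
    P=np.array([ray(s,c,z)[:2] for c in cs[:,0,:]+0.0],np.float32)
    r=cv2.minAreaRect(P*1000); return r,cs
s=S["plug"]; hsv=cv2.cvtColor(s["frame"],cv2.COLOR_RGB2HSV)
m=cv2.inRange(hsv,(5,70,90),(30,255,255)); m[:,:220]=0;m[:,330:]=0;m[:100]=0;m[210:]=0
m=cv2.morphologyEx(m,cv2.MORPH_CLOSE,np.ones((15,15)))
print("drainer",poly(s,m,.02)[0])
s=S["crock"]; hsv=cv2.cvtColor(s["frame"],cv2.COLOR_RGB2HSV)
m=cv2.inRange(hsv,(3,90,50),(25,255,255)); m[:,:190]=0;m[:,380:]=0;m[:90]=0;m[225:]=0
r,c=poly(s,m,.1);print("lid",r)
Mk=m.copy()
def crop(s,x,y,w,h,k): return cv2.resize(s["frame"][y:y+h,x:x+w,::-1],None,fx=k,fy=k,interpolation=cv2.INTER_CUBIC)
a=crop(S["crock"],200,85,160,140,2.5); b=crop(S["plug"],230,110,100,90,4); d=crop(S["holder"],240,130,80,50,5)
cv2.imwrite("pics/z.png",np.vstack([np.hstack([a[:350],b[:350]]),np.hstack([d,np.zeros((250,400,3),np.uint8)])]))
E
```

```text
drainer ((547.8856201171875, 4.172706604003906), (89.87234497070312, 89.26454162597656), 76.04931640625)
lid ((549.1742553710938, 285.8246154785156), (97.93285369873047, 112.7752685546875), 19.43813133239746)
```

View pics/z.png

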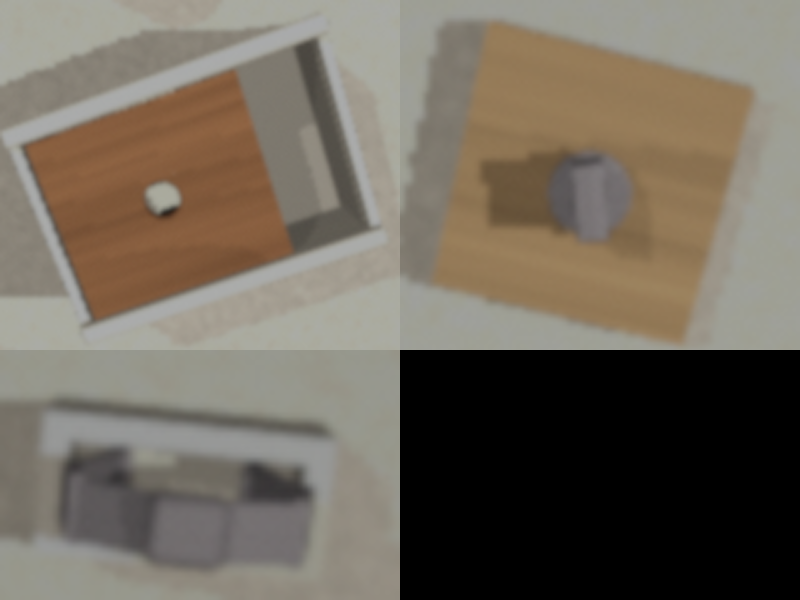

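The crops show the tab's thin axis roughly along the image columns (tab at 575–608 × 160–240 of the crop), the holder's back rim from (45,410) to (333,440), and the hole at (163,199). The drainer and lid fits match their given sizes. Converting pixels to poses.

```bash
python3 - <<'E'
from h import *
import pickle
np.set_printoptions(precision=4,suppress=True)
S=pickle.load(open("S.pkl","rb"))
s=S["holder"]; f=lambda x,y:(240+x/5,130+(y-350)/5)
a,b=ray(s,f(45,412),.044),ray(s,f(333,440),.044); d=a-b
print("rim",a,b,np.linalg.norm(d),"yaw",np.degrees(np.arctan2(-d[0],d[1])))
yaw=np.arctan2(-d[0],d[1]); print("holder c",(a+b)/2-.018*np.array([np.cos(yaw),np.sin(yaw),0]))
print("block",ray(s,f(190,532),.106)) 
t=[ray(s,f(*p),.106) for p in [(152,500),(230,506),(222,566),(150,560)]];print("block corners",np.array(t),np.mean(t,0))
s=S["plug"]; f=lambda x,y:(230+(x-400)/4,110+y/4)
t=np.array([ray(s,f(*p),.054) for p in [(573,166),(603,164),(608,240),(577,241)]]);print("tab",t,t.mean(0)); d=(t[0]+t[1]-t[2]-t[3])/2; print("w",np.linalg.norm(d),"yaw",np.degrees(np.arctan2(d[1],d[0])))
print("flange c",ray(s,f(590,193),.032))
s=S["crock"]; f=lambda x,y:(200+x/2.5,85+y/2.5)
print("hole",ray(s,f(163,199),.1))
t=np.array([ray(s,f(*p),.104) for p in [(5,137),(325,22),(383,233),(86,332)]]); print("crock rim",t,t.mean(0))
for i in range(4): d=t[(i+1)%4]-t[i]; print(np.linalg.norm(d),np.degrees(np.arctan2(d[1],d[0])))
E
```

```text
rim [ 0.5089 -0.2277  0.044 ] [ 0.5021 -0.3001  0.044 ] 0.07269679586237526 yaw -5.3639528817890305
holder c [ 0.4875 -0.2622  0.044 ]
block [ 0.4889 -0.2637  0.106 ]
block corners [[ 0.4958 -0.2555  0.106 ]
 [ 0.4945 -0.2723  0.106 ]
 [ 0.4815 -0.2707  0.106 ]
 [ 0.4828 -0.255   0.106 ]] [ 0.4886 -0.2634  0.106 ]
tab [[ 0.5588  0.0086  0.054 ]
 [ 0.5595 -0.0006  0.054 ]
 [ 0.5359 -0.0023  0.054 ]
 [ 0.5356  0.0074  0.054 ]] [0.5474 0.0033 0.054 ]
w 0.023449117796132384 yaw 3.610125316716847
flange c [0.5476 0.0033 0.032 ]
hole [0.5494 0.2847 0.1   ]
crock rim [[0.5809 0.3632 0.104 ]
 [0.6349 0.2064 0.104 ]
 [0.5326 0.1706 0.104 ]
 [0.4781 0.3267 0.104 ]] [0.5566 0.2667 0.104 ]
0.16590175769306953 -70.9939746343034
0.10832977602193587 -160.72063060169734
0.16537005797139642 109.26435751023686
0.10907920801319758 19.557666451322252
```

```bash
cat >> h.py <<'E'
HY=np.radians(-5.2); H=np.array([.4882,-.263])
PY=np.radians(3.6); P=np.array([.5478,.0037])
CY=np.radians(19.4); HOLE=np.array([.5493,.2853])
def st(tag=""):
    o=ctrl.get_obs(); print(tag,round(o["time"],2),np.round(o["tool_pos"],4),"F",np.round(o["force"],2),"gap",round(o["finger_gap"],4),"gf",np.round(o["gripper_force"],2))
E
python3 - <<'E'
from h import *
ctrl.reach((*H,.16),down(HY)); st("above")
print(ctrl.movel((*H,.074),rate=.1,until_force=5)); st("down")
ctrl.gripper_close(4); st("closed")
ctrl.movel((*H,.20),rate=.1); st("up")
s=ctrl.snapshot("wrist"); save(s,"g1"); t=ctrl.snapshot("scene"); save(t,"g1s")
x,y=proj(t,ctrl.get_obs()["tool_pos"])[0].astype(int)
c=cv2.resize(t["frame"][max(y-60,0):y+60,max(x-75,0):x+75,::-1],(525,420),interpolation=cv2.INTER_CUBIC)
cv2.imwrite("pics/g1c.png",cv2.resize(np.hstack([s["frame"][:,:,::-1],c]),None,fx=.72,fy=.72))
E
```

```text
above 6.23 [ 0.4889 -0.2631  0.161 ] F [0.17 0.99 0.14] gap 1.0016 gf 0.0
False
down 7.24 [ 0.4886 -0.2633  0.0747] F [ 0.05 -0.4  -0.29] gap 0.9986 gf 0.0
closed 8.06 [ 0.4882 -0.2629  0.0739] F [-0.05 -0.46 -0.82] gap 0.5897 gf 4.0
up 9.47 [ 0.4879 -0.2628  0.1993] F [-0.04  0.14 -0.57] gap 0.5888 gf 4.0
```

View pics/g1c.png

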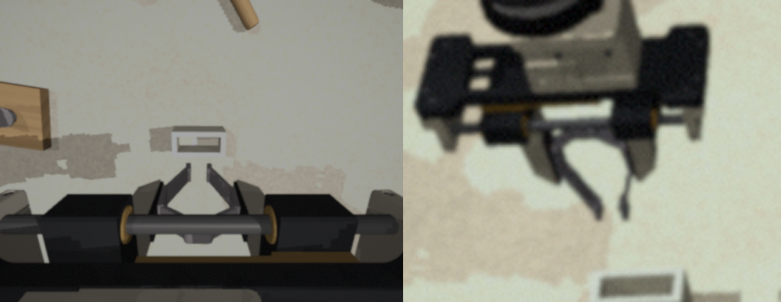

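Tongs are held straight and the jaws are about 18 mm apart. I'll try 3 N for a wider opening, then look above the plug.

```bash
python3 - <<'E'
from h import *
ctrl.gripper_close(3); st("3N")
ctrl.reach((*P,.20),down(PY)); st("over")
ctrl.movel((*P,.135),rate=.1); st("low")
s=ctrl.snapshot("wrist"); t=ctrl.snapshot("scene")
x,y=proj(t,(*P,.08))[0].astype(int)
c=cv2.resize(t["frame"][y-40:y+40,x-50:x+50,::-1],(525,420),interpolation=cv2.INTER_CUBIC)
w=cv2.resize(s["frame"][160:370,140:420,::-1],(560,420),interpolation=cv2.INTER_CUBIC)
cv2.imwrite("pics/g2c.png",cv2.resize(np.hstack([w,c]),None,fx=.72,fy=.72))
E
```

```text
3N 9.9 [ 0.4882 -0.263   0.1999] F [ 0.38  0.42 -0.29] gap 0.6213 gf 3.0
over 10.96 [0.5479 0.0027 0.2   ] F [ 0.3  -0.27 -0.42] gap 0.6199 gf 3.0
low 11.76 [0.5482 0.0034 0.1355] F [0.18 0.68 0.16] gap 0.6226 gf 3.0
```

View pics/g2c.png

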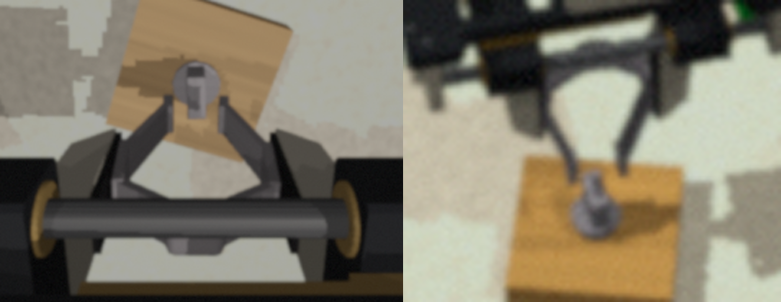

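Left view: the jaws (168 and 222) straddle the tab (196) symmetrically. Descend and squeeze.

```bash
python3 - <<'E'
from h import *
print(ctrl.movel((*P,.1005),rate=.05,until_force=4)); st("down")
ctrl.gripper_close(35); st("closed")
ctrl.movel((*P,.135),rate=.06); st("up")
ctrl.movel((*P,.20),rate=.12); ctrl.sleep(.2); st("up2")
s=ctrl.snapshot("wrist"); t=ctrl.snapshot("scene")
x,y=proj(t,(*P,.14))[0].astype(int)
c=cv2.resize(t["frame"][y-40:y+40,x-50:x+50,::-1],(525,420),interpolation=cv2.INTER_CUBIC)
w=cv2.resize(s["frame"][160:370,140:420,::-1],(560,420),interpolation=cv2.INTER_CUBIC)
cv2.imwrite("pics/g3c.png",cv2.resize(np.hstack([w,c]),None,fx=.72,fy=.72))
E
```

```text
False
down 12.7 [0.548  0.0037 0.1006] F [ 0.41 -0.08 -1.16] gap 0.6214 gf 3.0
closed 12.92 [0.5479 0.0037 0.1008] F [-0.12 -0.12 -1.22] gap 0.5614 gf 35.0
up 13.64 [0.5476 0.0037 0.1349] F [ 0.3   0.68 -2.44] gap 0.566 gf 35.0
up2 14.53 [0.5474 0.0037 0.199 ] F [ 0.2   0.12 -1.62] gap 0.5633 gf 35.0
```

View pics/g3c.png

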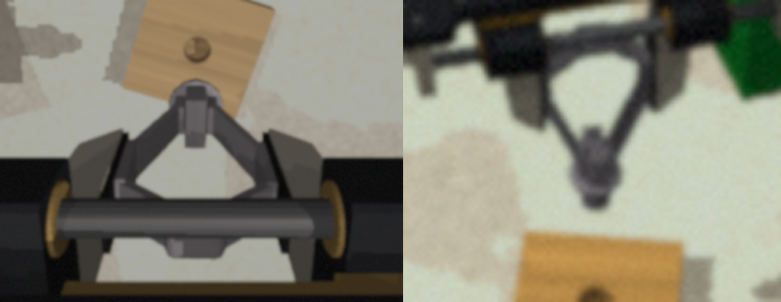

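Plug held upright. Move over the hole and look before insertion.

```bash
python3 - <<'E'
from h import *
ctrl.reach((*HOLE,.25),down(CY)); st("over")
ctrl.movel((*HOLE,.204),rate=.1); st("low")
s=ctrl.snapshot("wrist"); t=ctrl.snapshot("scene"); p=ctrl.snapshot("top")
for q in (s,t,p):
  print([(np.round(d["point"],4),round(d["conf"],2)) for d in ctrl.spot_point(q,"plug")[:2]])
x,y=proj(t,(*HOLE,.12))[0].astype(int)
c=cv2.resize(t["frame"][y-40:y+40,x-50:x+50,::-1],(525,420),interpolation=cv2.INTER_CUBIC)
w=cv2.resize(s["frame"][160:370,140:420,::-1],(560,420),interpolation=cv2.INTER_CUBIC)
cv2.imwrite("pics/g4c.png",cv2.resize(np.hstack([w,c]),None,fx=.72,fy=.72))
E
```

```text
over 15.73 [0.5495 0.2841 0.2496] F [ 0.23 -0.78 -1.32] gap 0.5623 gf 35.0
low 16.34 [0.5498 0.2848 0.2044] F [-0.51 -0.4  -1.8 ] gap 0.5625 gf 35.0
[(array([0.5476, 0.2859, 0.1084]), 0.61)]
[(array([0.5494, 0.2884, 0.1105]), 0.46)]
[]
```

View pics/g4c.png

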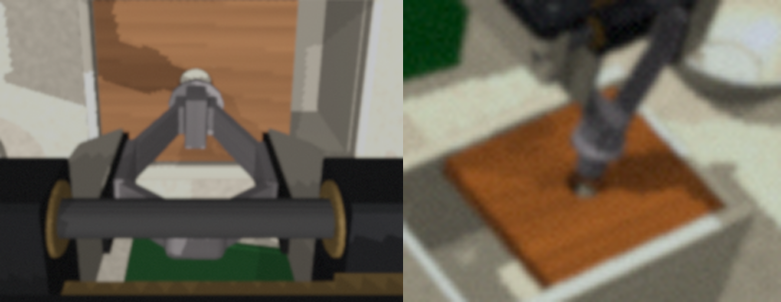

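The foot is right over the hole in both views. Insert by feel.

```bash
python3 - <<'E'
from h import *
r=ctrl.movel((*HOLE,.184),rate=.02,until_force=4); st("foot in? stopped=%s"%r)
if not r:
    r=ctrl.movel((*HOLE,.1725),rate=.012,until_force=17); st("push stopped=%s"%r)
E
```

```text
foot in? stopped=False 17.79 [0.5494 0.2853 0.1842] F [-0.03  0.46 -2.12] gap 0.5592 gf 35.0
push stopped=False 18.9 [0.5494 0.2853 0.1727] F [0.27 0.   3.93] gap 0.5586 gf 35.0
```

```bash
python3 - <<'E'
from h import *
r=ctrl.movel((*HOLE,.1695),rate=.008,until_force=7); st("flush stopped=%s"%r)
for n in("scene","wrist"):
  q=ctrl.snapshot(n); print([(np.round(d["point"],4),round(d["conf"],2)) for d in ctrl.spot_point(q,"plug")[:1]])
E
```

```text
flush stopped=True 19.18 [0.5496 0.2854 0.1722] F [-0.1  -0.48  3.56] gap 0.56 gf 35.0
[(array([0.546 , 0.2878, 0.0788]), 0.46)]
[(array([0.5493, 0.2869, 0.0781]), 0.73)]
```

```bash
python3 - <<'E'
from h import *
ctrl.gripper_close(3); ctrl.sleep(.2); st("released")
ctrl.movel((*HOLE,.21),rate=.04); ctrl.movel((*HOLE,.25),rate=.1); st("up")
s=ctrl.snapshot("wrist"); t=ctrl.snapshot("scene")
for q in (s,t): print([(np.round(d["point"],4),round(d["conf"],2)) for d in ctrl.spot_point(q,"plug")[:1]],[(np.round(d["point"],4),round(d["conf"],2)) for d in ctrl.spot_point(q,"tongs")[:1]])
x,y=proj(t,(*HOLE,.12))[0].astype(int)
c=cv2.resize(t["frame"][y-60:y+20,x-50:x+50,::-1],(525,420),interpolation=cv2.INTER_CUBIC)
w=cv2.resize(s["frame"][160:370,140:420,::-1],(560,420),interpolation=cv2.INTER_CUBIC)
cv2.imwrite("pics/g5c.png",cv2.resize(np.hstack([w,c]),None,fx=.72,fy=.72))
E
```

```text
released 19.96 [0.5495 0.2854 0.172 ] F [ 0.64  0.77 -0.63] gap 0.623 gf 3.0
up 21.61 [0.5491 0.2852 0.2496] F [-0.13  0.52 -1.46] gap 0.6202 gf 3.0
[(array([0.545 , 0.2843, 0.0788]), 0.7)] [(array([ 0.7446,  0.1503, -0.0018]), 0.2)]
[(array([0.5472, 0.2898, 0.0813]), 0.6)] [(array([0.55  , 0.2837, 0.1811]), 0.91)]
```

View pics/g5c.png

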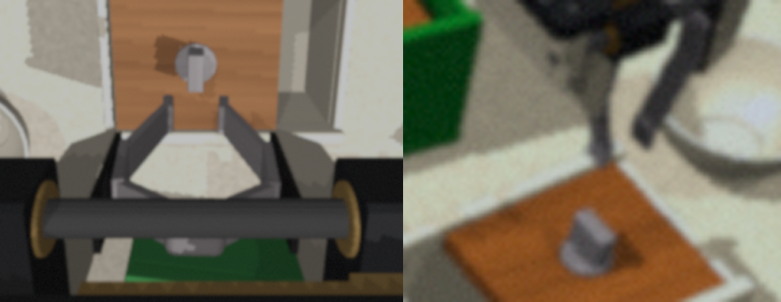

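The plug sits upright and flush at (195,63) of the left view. Returning the tongs the way they came out.

```bash
python3 - <<'E'
from h import *
ctrl.reach((*H,.20),down(HY)); st("over")
ctrl.movel((*H,.13),rate=.1)
r=ctrl.movel((*H,.0745),rate=.04,until_force=3); st("in stopped=%s"%r)
if ctrl.get_obs()["tool_pos"][2]<.078:
    ctrl.let_go(); ctrl.sleep(.3); st("open")
    ctrl.movel((*H,.22),rate=.1); ctrl.sleep(.5); st("clear")
    s=ctrl.snapshot("wrist"); t=ctrl.snapshot("scene")
    for q in (s,t): print([[ (np.round(d["point"],4),round(d["conf"],2)) for d in ctrl.spot_point(q,n)[:1]] for n in ("tongs","tongs_grip","plug")])
    x,y=proj(t,(*H,.06))[0].astype(int)
    c=cv2.resize(t["frame"][y-40:y+40,x-50:x+50,::-1],(525,420),interpolation=cv2.INTER_CUBIC)
    cv2.imwrite("pics/g6c.png",cv2.resize(np.hstack([s["frame"][:,:,::-1],c]),None,fx=.72,fy=.72))
E
```

```text
over 23.91 [ 0.4887 -0.2622  0.2001] F [ 0.46  0.31 -0.84] gap 0.6235 gf 3.0
in stopped=False 26.29 [ 0.4883 -0.2631  0.0748] F [ 0.38 -0.23 -1.8 ] gap 0.6238 gf 3.0
open 27.34 [ 0.4882 -0.263   0.0745] F [ 0.07  0.71 -0.09] gap 1.0041 gf 0.0
clear 29.45 [ 0.4882 -0.263   0.22  ] F [-0.26 -0.25 -0.41] gap 0.9964 gf 0.0
[[], [(array([ 0.4906, -0.2623,  0.0751]), 0.81)], []]
[[(array([ 0.4914, -0.2643,  0.0047]), 0.59)], [(array([ 0.4891, -0.2634,  0.072 ]), 0.84)], [(array([0.5473, 0.2883, 0.0801]), 0.65)]]
```

View pics/g6c.png

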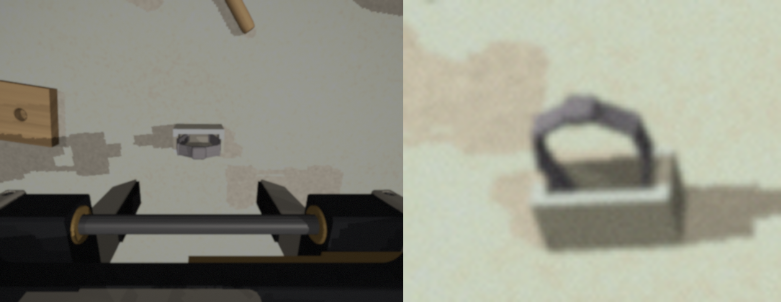

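The tongs stand upright in the holder, at (198,140) of the left view, and the gripper is clear. Handing in.

```bash
python3 -c "
from h import *
print(ctrl.sign_off())"
```

```text
the job is handed in; nothing more can be done
None
```

I handed the job in at about 29 s: the plug sits upright and flush in the lid's vent hole, and the tongs stand upright in their holder. The hand-in call gave no verdict.

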